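# Let the label dispenser's take-up spool back one notch

## Task

The empty take-up spool of the label dispenser has been wound one notch too far, so its liner clip stands past the top. With a fingertip, lift the ratchet pawl by its ball-ended tail and tip it over until it stays up by itself, push the four-armed hand wheel back by exactly one notch, then tip the pawl back so that it drops fully into the teeth. Leave everything else on the desk where it stands.

Things in the scene. Friction and masses are not known exactly. Their poses are not given: they have to be found in the camera images.
- dispenser: Grey steel label dispenser, fixed: base 270 x 124, cheeks 4 thick, 172 high. Origin on the desk under the take-up shaft, midway between the cheeks; x to the rear (supply roll 100 across, at x 107, z 96), -x to the front peel plate (edge x -125), y out of the cheek with the ratchet, z up. The x, y, z below are mm in this frame. Shaft along y at x 0, z 90. Cheek's outer face y 52.
- spool (a joint): Angle of ratchet wheel, hand wheel and spool (one piece), rad; grows as the wheel turns BACK (its top moves to +x). -0.12 to 0 at the start; a notch is 0.524. Teeth bear on the pawl at 0, 0.524...; turned forward of that, up to 0.5, the pawl rides higher on the next tooth's sloping back. Pawl up, the wheel turns both ways and stays where left: drag 0.12 N m, 2 N at an arm's end.
- pawl (a joint): Angle of the pawl, rad: about -0.03 with its nose at the bottom of a notch (up to 0.03 at the start), 0.22 when the nose clears the tooth tips, 1.12 when tipped over to the rear onto its rest pin. Its weight drops it into the teeth from below about 0.75 and lays it over to the rear from above about 0.85. Under 1 N at its ball moves it. It falls well into the next notch with spool at 0.3 to 0.52; beyond that it lands on a tooth tip.
- pawl_ball (a point): Centre of the black ball (20 across) on the pawl's tail, an 8 mm rod up from the pawl's pin, 80 pin to ball. Pawl in the teeth: ball at x 2, y 63, z 216, tail leaning forward; push it to +x to lift the nose and tip it over (ball top passes z 238). Tipped over: ball at x 87, z 216; push it to -x past upright and it drops. Push with the finger's tip at z 192 to 212, clear of the rising nose.
- pawl_pin (a point): Pivot pin of the pawl, along y, at x 45, y 63, z 148. The pawl swings in the plane y 58 to 68: from the pin an arm 8 thick reaches forward and down to the nose, and the ball-ended tail stands up.
- pawl_nose (a point): Nose of the pawl (7 mm round), in the teeth at the top of the ratchet wheel: x -2, y 63, z 136 when down. Ratchet wheel: y 58 to 68, 12 saw teeth, tip radius 52, root radius 40. The nose blocks the wheel from turning back and lets it click forward.
- handle_top (a point): Centre of the black ball (20 across) on the uppermost of the hand wheel's four arms: 10 mm rods, 90 degrees apart, in the plane y 112, ball centres 65 from the shaft. With joint spool at 0 this arm points up, leaning 15 degrees forward: ball at x -17, y 112, z 153. Push it to +x to turn the wheel back; free all round from above.
- clip (a point): Middle of the steel liner clip, a bar 12 x 70 along the spool's 40 mm core between the cheeks, 23.5 from the shaft. At the start about 30 degrees in front of the top; on top when the wheel is one notch back.
- spare_roll: Bystander, loose: spare roll of labels, white paper on a card core, standing on end: 68 across, 50 high; origin at the middle of its underside (mm).
- empty_core: Bystander, loose: bare card tube standing on end, 40 outside diameter, 70 high; origin at the middle of its underside (mm).
- card_box: Bystander, loose: open aluminium box of blank cards, 62 x 96 x 34 high; origin at the middle of its underside (mm).
- pen_cup: Bystander, loose: dark grey pen cup, 76 across, 98 high, with pens up to 165 high; origin at the middle of its underside (mm).
- terminal: Bystander, loose: black hand-held card terminal lying flat, 165 x 78 x 47 high; origin at the middle of its underside (mm).
- stapler: Bystander, loose: black desk stapler, 150 x 36 x 60 high; origin at the middle of its underside (mm).
- mug: Bystander, loose: white mug, 82 across, 95 high; origin at the middle of its underside (mm).

How it is judged:
By the outcome, as a careful person would: the job done as asked, in the order asked, and still so for the second after the job is handed in, with the robot touching nothing.
It also fails if it takes over 64 s, if anything falls off the work surface, if the arm or the gripper's body presses on something with over 40 N, if the wrist force passes 120 N, or if a joint passes its speed limit or range.

## Robot

A 7-joint arm with a two-finger parallel gripper is mounted at the origin on the work surface. World frame = base frame: x ahead of the robot, y to its left, z up, the work surface at z = 0. Lengths are in m, angles in degrees, forces in N, time in s.
With the tool pointing down it reaches from about 0.425 to 0.875 m from the base axis. Payload 4.7 kg.
Tool frame: the origin (TCP) lies between the finger pads; the fingertips stand env.finger_overhang ahead of it and the grasp point (between the pads) lies 5 mm behind it (env.finger_overhang is the distance from the TCP to the fingertips, in m); z points along the fingers, y is the line along which they close (so a half turn about z gives the same grasp; the last joint's range is limited). The gripper opens to 87 mm and grips with 3 to 60 N. Pads are 19 mm wide; open, the fingers measure 117 mm over their backs; the gripper's body (75 mm by 190 mm) begins 51 mm behind the grasp point.
Start: joints at [74.261, 18.392, -4.016, 83.108, 1.295, 78.541, -3.26], TCP at [0.185, -0.623, 0.237] pointing down, gripper open.
Joint ranges: [-163.93, 163.93], [-17.29, 119.83], [-79.2, 71.16], [3.27, 140.29], [-89.18, 269.18], [5.43, 117.66], [-154.24, 154.24]. Speed limits (degrees/s): [147.25, 147.25, 180, 180, 180, 180, 180].

## Interface

Orientations are given as [roll, pitch, yaw] about the fixed x, y, z axes, in that order (R = Rz(yaw) Ry(pitch) Rx(roll)).
In Python, from cell import telemetry, eyes, env, models gives the robot as it stands. The module is installed in compiled form; this text tells all that it offers.
- The arm moves only by the tool drive_tool, never from a script. Its arguments are lists of equal length, an entry for each row: "angular": the turn, a rotation vector about the tool's x, y, z in rad, a list of three; "delta_pos": the shift along the tool's x, y, z in cm, a list of three; "gripper": the finger opening in cm, from 0 to 8.7. A call has 1 to 20 rows; each row shifts and turns the commanded pose from where the row before left it, along the tool's axes as they then stand; what a row does not reach is not made up. A row lasts 1/10 s, in which the tool goes at most 50 mm and 8.59 degrees, less where a joint would pass 70% of its speed; a pose out of reach is approached as far as the arm can. A call with a gripper value outside its range is refused whole. The fingers move at their own pace and stop on an object; "squeeze" is the grip in N (left out, the last holds). Time passes only in rows, so rows that do not move let the fingers close. It gives the time, the measured TCP pose, the force, the opening and the grip force at its end, in the units of the state.
- telemetry.get_obs(): the state, without advancing time (a new reading comes with each control period).
- eyes.read_camera(name): name is "scene" or "top"; returns a dict with "pixels" (420x560x3 uint8, red, green, blue), "mtx" (3x3 intrinsics, pixels), "D" ([k1, k2, p1, p2, k3] as OpenCV has them; the pictures are not rectified), "origin" and "orientation" of the camera in the world. Camera axes: x right, y down, z forward; pixel columns grow to the right and rows downward; lengths in m; the calibration is good to about 2 mm. A picture is of the moment at which its call begins. There is no depth.
- env.sign_off(): hands the job in; it is judged then, once.
Trained networks look in a picture, given as the dict that the camera call returned (one of the last four; its "shot" number tells which), for a name from the list of things; names that differ only in an ending like _2 or _b are one class to them, and where a whole thing is asked for, a point or a joint stands for the part that bears it (a point fixed in the world has none). Each returns a list of dicts, best first, with "p" (0 to 1); they miss things now and then, are a little off and sometimes report something else, mostly with a low value. They report only what shows in the picture. A call takes as long as a camera call.
- models.search_frame(picture, target): "centre" ([column, row] in pixels, amid what is visible of it).
- models.cut_out(picture, target): "pixels" (420x560 bool, what is visible of it) and "centre" ([column, row] in pixels, amid what is visible of it).
The state is a dict: "time_s": time; "qpos": joint angles; "joint_velocities": joint speeds; "effort": joint torques, N m; "tool_pos": TCP position; "tool_rot": TCP orientation; "force": force on the tool from outside, world axes, zero at the start; "wrist_torque": the same for the moment, N m; "grip_width": finger opening in m; "grasp_force": force on a finger pad.
Only numpy, scipy, OpenCV 4.12 (cv2) and the standard library are available. Lean on these libraries where they do the work, as an engineer would, in place of code of your own. Each camera call takes 0.05 s, during which the arm holds its last target. There are 200 camera calls.

## Working session

There is one attempt and no reset: what is moved stays moved. The work goes in short steps, Python scripts to look and compute and a tool call to move; the robot and the scene stay as the last step left them, time stands still between calls to the robot, and variables do not carry over. Pictures are saved under pics/ and viewed, at most 10 in all, crops included, and the job is handed in when it is done.

Besides the shell and the picture viewer there is one more tool, called after ">>>" as name(argument=value, ...) on one line, values as JSON. drive_tool: Moves the arm, as the interface text tells. Its arguments: {"type":"object","properties":{"angular":{"type":"array","items":{"type":"array","items":{"type":"number"}}},"delta_pos":{"type":"array","items":{"type":"array","items":{"type":"number"}}},"gripper":{"type":"array","items":{"type":"number"}},"squeeze":{"type":"number"}},"required":["angular","delta_pos","gripper"]}

```bash
mkdir -p pics
cat > h.py <<'E'
import numpy as np,cv2
from cell import telemetry,eyes,env,models
from scipy.spatial.transform import Rotation as R
def cam(n):
    return eyes.read_camera(n)
def rot(o):
    o=np.array(o,float)
    if o.shape==(3,3): return o
    if o.size==4: return R.from_quat(o).as_matrix()
    return R.from_euler('xyz',o,degrees=True).as_matrix()
def proj(c,P):
    Rm=rot(c['orientation']);t=np.array(c['origin'])
    p=(np.atleast_2d(P)-t)@Rm
    return cv2.projectPoints(p,np.zeros(3),np.zeros(3),np.array(c['mtx']),np.array(c['D'],float))[0][:,0]
def ray(c,uv):
    n=cv2.undistortPoints(np.array([[uv]],float),np.array(c['mtx']),np.array(c['D'],float))[0,0]
    d=rot(c['orientation'])@np.array([n[0],n[1],1]);return np.array(c['origin']),d/np.linalg.norm(d)
def save(c,f): cv2.imwrite('pics/'+f,c['pixels'][:,:,::-1])
E
python3 - <<'E'
from h import *
s=telemetry.get_obs();print({k:s[k] for k in('time_s','tool_pos','tool_rot','force','grip_width')},env.finger_overhang)
ims=[]
for n in('scene','top'):
    c=cam(n);save(c,n+'0.png');ims.append(c['pixels'])
    print(n,c['origin'],c['orientation'],np.array(c['mtx']).tolist(),c['D'])
    for t in('dispenser','pawl_ball','pawl_pin','pawl_nose','handle_top','clip','spare_roll','pen_cup','mug','card_box','terminal','stapler','empty_core'):
        print(t,[(np.round(d['centre'],1).tolist(),round(d['p'],2)) for d in models.search_frame(c,t)[:3]])
E
```

```text
{'time_s': 0.0, 'tool_pos': array([ 0.18490575, -0.62258697,  0.23546175]), 'tool_rot': array([-1.79890691e+02,  6.36376036e-03,  1.65473628e+01]), 'force': array([-0.57780014, -0.10455184,  0.05488027]), 'grip_width': 0.08727333482687306} 0.014
scene [1.40059786 0.07342995 0.68346687] [-121.48219668    0.18716019   95.86487687] [[411.4792496707035, 0.0, 275.3665921421804], [0.0, 411.4792496707035, 213.5674262989792], [0.0, 0.0, 1.0]] [-0.05210663  0.          0.          0.          0.        ]
dispenser [([266.0, 246.3], 0.97), ([296.3, 217.0], 0.72)]
pawl_ball [([295.0, 215.1], 0.63)]
pawl_pin [([266.8, 246.3], 0.61)]
pawl_nose [([292.4, 215.4], 0.68)]
handle_top [([304.4, 241.3], 0.59)]
clip [([304.7, 241.6], 0.84)]
spare_roll [([224.2, 299.6], 0.81), ([325.1, 283.4], 0.43), ([265.5, 247.7], 0.3)]
pen_cup [([445.0, 255.2], 0.78)]
mug [([107.2, 256.2], 0.87)]
card_box [([324.0, 282.1], 0.66)]
terminal [([435.3, 236.1], 0.93)]
stapler [([131.5, 231.9], 0.86)]
empty_core [([332.4, 223.6], 0.92)]
top [ 0.40187693 -0.03354345  1.38202619] [-1.72575093e+02 -1.42017262e-01 -8.88095385e+01] [[463.9122045889039, 0.0, 277.8431987894233], [0.0, 463.9122045889039, 210.3302267916808], [0.0, 0.0, 1.0]] [-0.06746615  0.          0.          0.          0.        ]
dispenser [([270.3, 222.3], 0.74)]
pawl_ball [([250.5, 204.3], 0.55), ([418.1, 196.6], 0.38)]
pawl_pin [([267.0, 218.8], 0.58)]
pawl_nose [([250.2, 203.0], 0.68)]
handle_top [([247.8, 222.1], 0.59)]
clip [([251.6, 223.5], 0.88)]
spare_roll [([304.3, 163.8], 0.56)]
pen_cup [([122.7, 207.2], 0.68), ([251.6, 222.9], 0.24)]
mug [([415.8, 194.5], 0.96)]
card_box [([414.7, 193.8], 0.74), ([122.7, 207.1], 0.71), ([221.7, 180.0], 0.64)]
terminal [([118.2, 251.3], 0.78), ([304.2, 163.8], 0.17)]
stapler [([121.8, 207.8], 0.74), ([303.5, 167.7], 0.26)]
empty_core [([218.1, 272.7], 0.55), ([417.0, 194.9], 0.43)]
```

```bash
python3 -c "
import cv2
for n in('scene','top'):
    cv2.imwrite(f'pics/{n}0b.png',cv2.resize(cv2.imread(f'pics/{n}0.png'),(800,600),interpolation=2))"
```

```text
(no output)
```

View pics/scene0b.png

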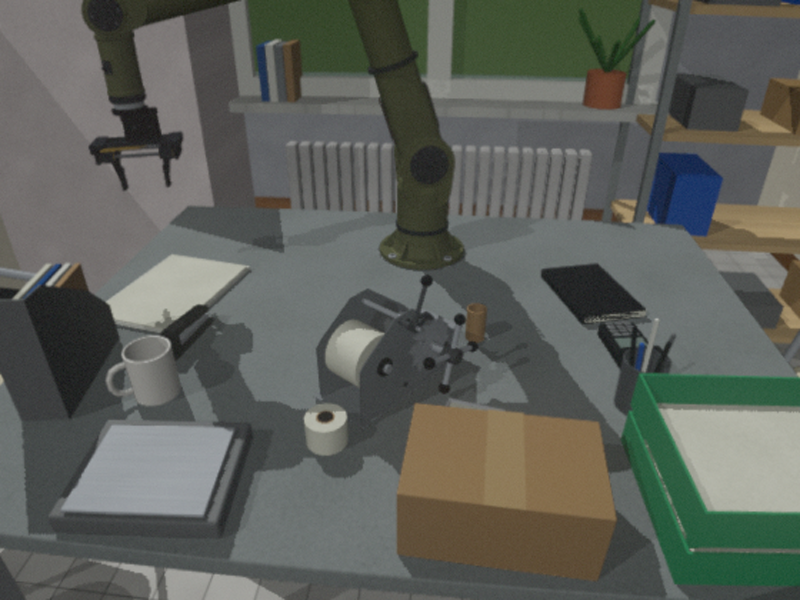

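View pics/top0b.png

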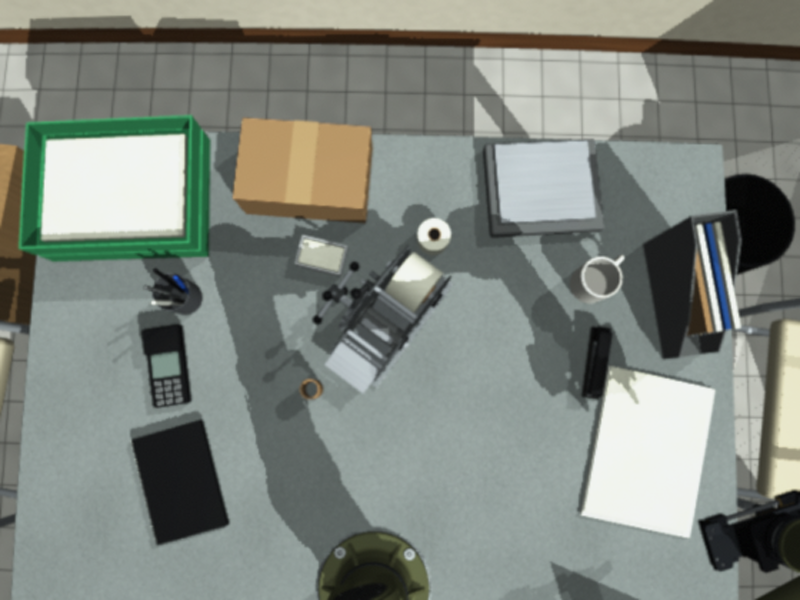

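The scene view shows the pawl ball near (426,281) and the hand wheel near (458,350), with the rear of the dispenser facing away from the robot. The top view shows the wheel around (340,293) at 800 px scale. Next I'll zoom in on both.

```bash
python3 -c "
import cv2,numpy as np
a=cv2.imread('pics/scene0.png')[185:305,215:355];b=cv2.imread('pics/top0.png')[165:285,200:340]
cv2.imwrite('pics/z.png',np.vstack([cv2.resize(i,None,fx=4.2857,fy=4.2857,interpolation=2)[:,:] for i in(a,)]))
cv2.imwrite('pics/z2.png',cv2.resize(b,None,fx=4.2857,fy=4.2857,interpolation=2))"
```

```text
(no output)
```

View pics/z.png

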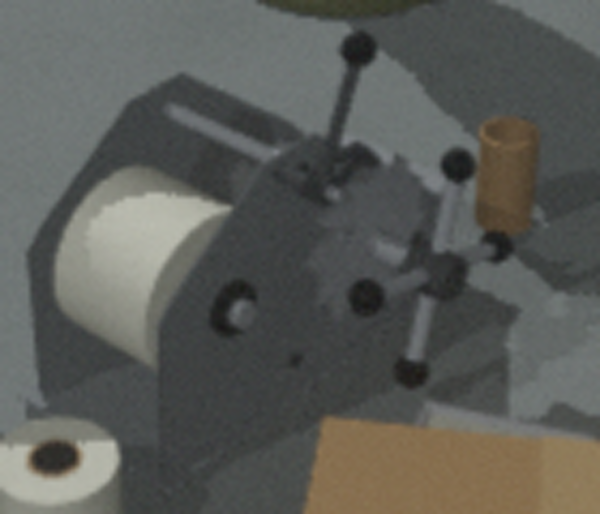

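View pics/z2.png

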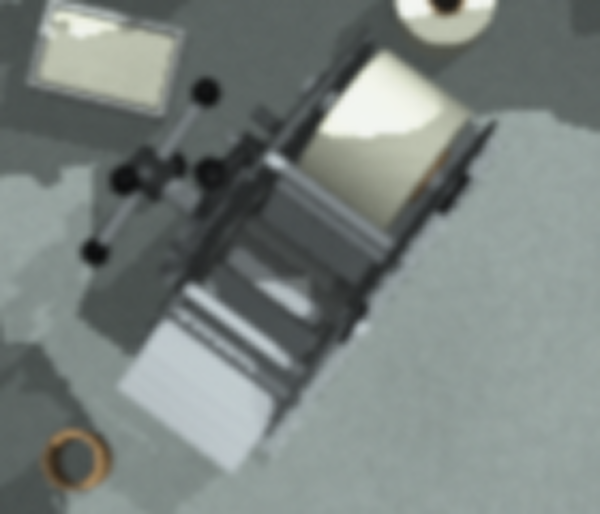

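```bash
cat > fit.py <<'E'
from h import *
from scipy.optimize import least_squares
S=np.array([[359,48],[458,164],[497,246],[411,371],[367,297]])/4.2857+[215,185]
T=np.array([[211,173],[124,179],[96,252],[206,92]])/4.2857+[200,165]
# crop pixel centres
def pts(q):
    x,y,yaw,sp,pw=q
    a=sp-np.radians(15); f=np.radians(-32.3)+pw+.03
    L=[[.045+.0804*np.sin(f),.063,.148+.0804*np.cos(f)]]
    for k in(0,-1,2,1):
        b=a+k*np.pi/2; L.append([.065*np.sin(b),.112,.09+.065*np.cos(b)])
    return np.array(L)@R.from_euler('z',yaw).as_matrix().T+[x,y,0]
if __name__=='__main__':
    cs,ct=cam('scene'),cam('top')
    def res(q):
        P=pts(q);return np.r_[(proj(cs,P)-S).ravel(),(proj(ct,P[[0,1,2,4]])-T).ravel()]
    r=least_squares(res,[.6,0,-.8,-.05,0],loss='soft_l1')
    q=r.x;print(q,np.degrees(q[2]),np.round(res(q).reshape(-1,2),1).tolist());np.save('q.npy',q)
    print(np.round(pts(q),4).tolist())
    M=R.from_euler('z',q[2]).as_matrix()
    for n,p in dict(front=[-.125,0,.1],rear=[.145,0,.1],tipped=[.087,.063,.216],hub=[0,.112,.09]).items(): print(n,np.round(M@p+[q[0],q[1],0],4))
E
python3 fit.py
```

```text
[ 0.51936037 -0.00388056 -0.61418792 -0.00810355  0.10838001] -35.190375861047045 [[0.1, -0.6], [-0.0, -0.4], [-0.5, -0.5], [-0.0, -0.7], [-0.1, -0.9], [-0.6, -0.4], [0.1, -0.3], [-0.2, -0.7], [-0.1, -0.6]]
[[0.5653, 0.0408, 0.2212], [0.5697, 0.0976, 0.1526], [0.5327, 0.1238, 0.0727], [0.5981, 0.0777, 0.0274], [0.6351, 0.0515, 0.1073]]
front [0.4172 0.0682 0.1   ]
rear [ 0.6379 -0.0874  0.1   ]
tipped [ 0.6268 -0.0025  0.216 ]
hub [0.5839 0.0877 0.09  ]
```

The fit is sub-pixel: the dispenser is at (0.519,-0.004) with yaw -35.2°. First move: lift, approach, and turn the tool to line up with the dispenser, fingers closed.

>>> drive_tool(angular=[[0, 0, 0], [0, 0, 0], [0, 0, 0], [0, 0, 0], [0, 0, 0], [0, 0, 0], [0, 0, 0], [0, 0, 0], [0, 0, 0], [0, 0, 0], [0, 0, 0], [0, 0, 0], [0, 0, 0], [0, 0, 0], [0, 0, 0]], delta_pos=[[0, 0, -3], [0, 0, -3], [3, -2.35, -2], [3, -2.35, 0], [3, -2.35, 0], [3, -2.35, 0], [3, -2.35, 0], [3, -2.35, 0], [3, -2.35, 0], [3, -2.35, 0], [3, -2.35, 0], [3, -2.35, 0], [3, -2.35, 0], [3, -2.35, 0], [0, 0, 0]], gripper=[0, 0, 0, 0, 0, 0, 0, 0, 0, 0, 0, 0, 0, 0, 0], squeeze=10)

```text
time_s: 3.0
tool_pos: [0.4534, -0.244, 0.3171]
tool_rot: [-179.9, -0.2, 17.1]
force: [0.8, -0.2, -0.4]
grip_width: 0.0007
grasp_force: 0.0
```

>>> drive_tool(angular=[[0, 0, -0.14], [0, 0, -0.14], [0, 0, -0.14], [0, 0, -0.14], [0, 0, -0.14], [0, 0, -0.14], [0, 0, -0.14], [0, 0, -0.14], [0, 0, -0.14], [0, 0, -0.14], [0, 0, -0.14], [0, 0, -0.14], [0, 0, -0.14], [0, 0, -0.14], [0, 0, -0.14], [0, 0, -0.139], [0, 0, 0]], delta_pos=[[0, 0, 0], [0, 0, 0], [0, 0, 0], [0, 0, 0], [0, 0, 0], [0, 0, 0], [0, 0, 0], [0, 0, 0], [0, 0, 0], [0, 0, 0], [0, 0, 0], [0, 0, 0], [0, 0, 0], [0, 0, 0], [0, 0, 0], [0, 0, 0], [0, 0, 0]], gripper=[0, 0, 0, 0, 0, 0, 0, 0, 0, 0, 0, 0, 0, 0, 0, 0, 0])

```text
time_s: 4.7
tool_pos: [0.4495, -0.2508, 0.3166]
tool_rot: [-180.0, 0.0, 144.8]
force: [-0.4, 0.1, 0.5]
grip_width: 0.0004
grasp_force: 0.0
```

```bash
cat > st.py <<'E'
from h import *
import sys
q=np.load('q.npy');M=R.from_euler('z',q[2]).as_matrix()
s=telemetry.get_obs();p=np.array(s['tool_pos']);t=p+rot(s['tool_rot'])[:,2]*env.finger_overhang
print(s['time_s'],'rot',np.round(s['tool_rot'],2),'qpos',np.round(s['qpos'],1),'grip',s['grip_width'])
print('tip in disp mm',np.round(M.T@(t-[q[0],q[1],0])*1000,1),'F disp',np.round(M.T@s['force'],2))
E
python3 st.py
```

```text
4.7 rot [-1.7998e+02  1.0000e-02  1.4481e+02] qpos [ 51.3   1.3 -25.4  94.    0.6  84.9  80.7] grip 0.00041864848604676976
tip in disp mm [  85.2 -242.1  302.6] F disp [-0.38 -0.1   0.53]
```

>>> drive_tool(angular=[[0, 0, 0], [0, 0, 0], [0, 0, 0], [0, 0, 0], [0, 0, 0], [0, 0, 0], [0, 0, 0], [0, 0, 0], [0, 0, 0], [0, 0, 0], [0, 0, 0], [0, 0, 0], [0, 0, 0], [0, 0, 0], [0, 0, 0]], delta_pos=[[1.5, 3.8, 0], [1.5, 3.8, 0], [1.5, 3.8, 0], [1.5, 3.8, 0], [1.5, 3.8, 0], [1.5, 3.8, 0], [1.5, 3.8, 0], [1.5, 3.9, 0], [0, 0, 0], [0, 0, 2], [0, 0, 2], [0, 0, 2], [0, 0, 2], [0, 0, 2], [0, 0, 0]], gripper=[0, 0, 0, 0, 0, 0, 0, 0, 0, 0, 0, 0, 0, 0, 0])

```text
time_s: 6.2
tool_pos: [0.5257, 0.0667, 0.2139]
tool_rot: [-179.8, -0.2, 144.6]
force: [-0.3, -0.3, -0.6]
grip_width: 0.0002
grasp_force: 0.0
```

```bash
python3 st.py
python3 - <<'E'
from h import *
a=cam('scene');b=cam('top')
f=lambda c,x,y:cv2.resize(c['pixels'][y:y+100,x:x+100,::-1],(400,400),interpolation=2)
cv2.imwrite('pics/p1.png',np.hstack([f(a,250,165),f(b,210,160)]))
E
```

```text
6.2 rot [-179.8    -0.22  144.62] qpos [ 30.9   8.1 -44.2 100.5   5.8  74.1  40. ] grip 0.00019460491564089386
tip in disp mm [-35.6  61.3 199.9] F disp [-0.09 -0.43 -0.57]
```

View pics/p1.png

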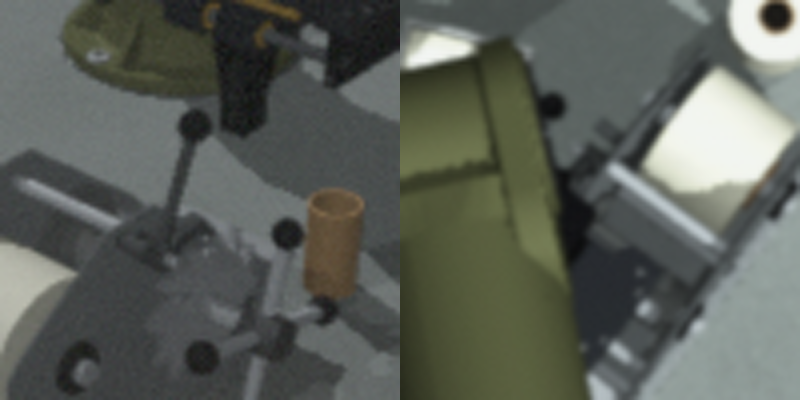

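The scene crop shows the fingertip in front of the ball, which is at (195,125), and clear of it. Now I'll push it to +x.

>>> drive_tool(angular=[[0, 0, 0], [0, 0, 0], [0, 0, 0], [0, 0, 0], [0, 0, 0], [0, 0, 0], [0, 0, 0], [0, 0, 0], [0, 0, 0], [0, 0, 0], [0, 0, 0], [0, 0, 0], [0, 0, 0], [0, 0, 0]], delta_pos=[[-0.8, 0.1, 0], [-0.8, 0, 0], [-0.8, 0, 0], [-0.8, 0, 0], [-0.8, 0, 0], [-0.8, 0, 0], [-0.8, 0, 0], [-0.8, 0, 0], [-0.8, 0, 0], [-0.8, 0, 0], [-0.7, 0, 0], [-0.6, 0, 0], [0, 0, 0], [0, 0, 0]], gripper=[0, 0, 0, 0, 0, 0, 0, 0, 0, 0, 0, 0, 0, 0])

```text
time_s: 7.7
tool_pos: [0.604, 0.0156, 0.2165]
tool_rot: [180.0, -0.0, 144.8]
force: [0.5, 0.4, 0.5]
grip_width: 0.0007
grasp_force: 0.0
```

```bash
python3 st.py
python3 - <<'E'
from h import *
from fit import pts
a=cam('scene');q=np.load('q.npy')
for pw in(.7,.9,1.12):
    q[4]=pw;print(pw,proj(a,pts(q)[:1]))
print([(d['centre'],d['p']) for d in models.search_frame(a,'pawl_ball')])
f=lambda c,x,y:cv2.resize(c['pixels'][y:y+100,x:x+100,::-1],(500,500),interpolation=2)
cv2.imwrite('pics/p2.png',f(a,245,165))
E
```

```text
7.7 rot [ 1.8000e+02 -2.0000e-02  1.4484e+02] qpos [ 30.   17.8 -41.4  90.4  12.   76.3  41.9] grip 0.000677410576228552
tip in disp mm [ 57.9  64.7 202.5] F disp [0.18 0.57 0.45]
0.7 [[286.03318816 200.86468215]]
0.9 [[281.5411733  205.14596771]]
1.12 [[276.91440945 211.04375867]]
[([291.6, 214.7], 0.49)]
```

View pics/p2.png

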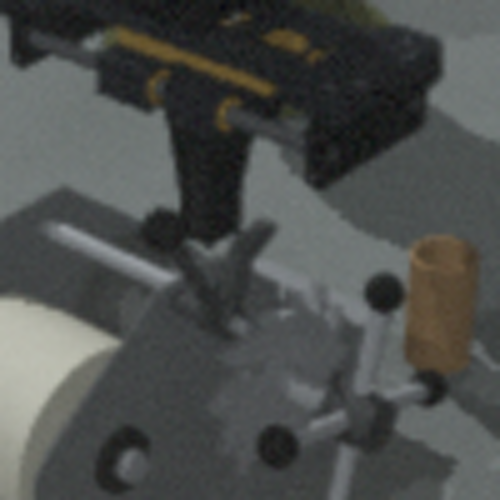

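The ball is at about (278,211) in the full scene image, which matches the pawl at 1.12 rad, so it is resting on its pin. Next, the hand wheel.

>>> drive_tool(angular=[[0, 0, 0], [0, 0, 0], [0, 0, 0], [0, 0, 0], [0, 0, 0], [0, 0, 0], [0, 0, 0], [0, 0, 0], [0, 0, 0], [0, 0, 0], [0, 0, 0], [0, 0, 0], [0, 0, 0]], delta_pos=[[1, 0, -2], [1, 0, -2], [2.2, 1.2, 0], [2.2, 1.2, 0], [2.2, 1.2, 0], [2.0, 1.1, 0], [0, 0, 0], [0, 0, 2], [0, 0, 2], [0, 0, 2], [0, 0, 2], [0, 0, 1.6], [0, 0, 0]], gripper=[0, 0, 0, 0, 0, 0, 0, 0, 0, 0, 0, 0, 0])

```text
time_s: 9.1
tool_pos: [0.5431, 0.1139, 0.1582]
tool_rot: [-179.8, -0.2, 144.8]
force: [-0.0, -0.1, 0.8]
grip_width: 0.0005
grasp_force: 0.0
```

```bash
python3 st.py
```

```text
9.1 rot [-1.7983e+02 -1.7000e-01  1.4481e+02] qpos [ 24.8  14.8 -44.9 101.1  11.1  68.9  31.6] grip 0.0004634920091090246
tip in disp mm [-48.5 109.9 144.2] F disp [ 0.02 -0.08  0.82]
```

>>> drive_tool(angular=[[0, 0, 0], [0, 0, 0], [0, 0, 0], [0, 0, 0], [0, 0, 0], [0, 0, 0], [0, 0, 0], [0, 0, 0], [0, 0, 0], [0, 0, 0], [0, 0, 0]], delta_pos=[[-0.5, 0.2, 0], [-0.5, 0, 0], [-0.5, 0, 0], [-0.5, 0, 0], [-0.5, 0, 0], [-0.5, 0, 0], [-0.4, 0, 0], [-0.4, 0, 0], [0, 0, 0], [0, 0, 0], [0, 0, 0]], gripper=[0, 0, 0, 0, 0, 0, 0, 0, 0, 0, 0])

```text
time_s: 10.2
tool_pos: [0.5769, 0.0944, 0.1605]
tool_rot: [180.0, 0.0, 144.8]
force: [0.3, -0.1, -0.1]
grip_width: 0.0004
grasp_force: 0.0
```

```bash
python3 st.py
python3 - <<'E'
from h import *
from fit import pts
a=cam('scene');q=np.load('q.npy');q[4]=1.12
for sp in(.3,.4,.5):
    q[3]=sp;print(sp,np.round((proj(a,pts(q))-[245,185])*6,0).tolist())
cv2.imwrite('pics/p3.png',cv2.resize(a['pixels'][185:285,245:345,::-1],(600,600),interpolation=2))
E
```

```text
10.2 rot [1.8000e+02 4.0000e-02 1.4483e+02] qpos [ 24.7  18.3 -43.6  97.1  13.3  69.9  32.8] grip 0.00038536088471384294
tip in disp mm [ -9.6 113.5 146.5] F disp [ 0.33  0.05 -0.05]
0.3 [[191.0, 156.0], [432.0, 243.0], [519.0, 300.0], [423.0, 497.0], [328.0, 454.0]]
0.4 [[191.0, 156.0], [422.0, 251.0], [519.0, 288.0], [432.0, 488.0], [329.0, 467.0]]
0.5 [[191.0, 156.0], [412.0, 260.0], [518.0, 277.0], [441.0, 479.0], [330.0, 478.0]]
```

View pics/p3.png

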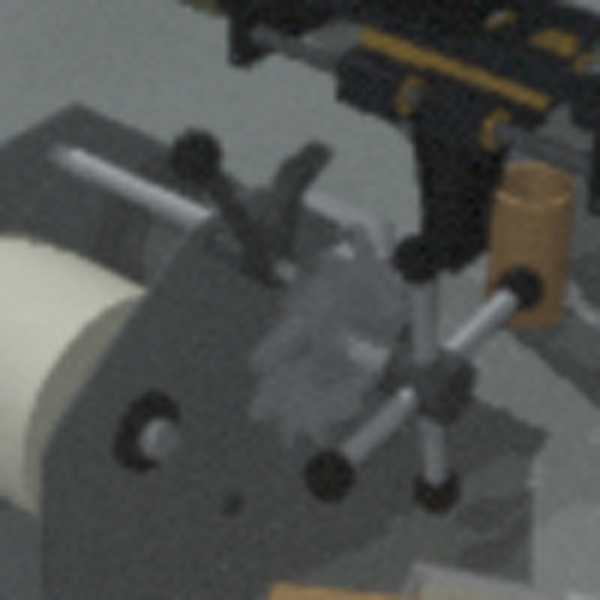

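Comparing the four hand-wheel balls with the projections puts the spool at about 0.42–0.44. I'll push 3 mm further, to about 0.47, then back off.

>>> drive_tool(angular=[[0, 0, 0], [0, 0, 0], [0, 0, 0], [0, 0, 0], [0, 0, 0], [0, 0, 0], [0, 0, 0], [0, 0, 0], [0, 0, 0], [0, 0, 0], [0, 0, 0]], delta_pos=[[-0.15, 0, 0], [-0.15, 0, 0], [0, 0, 0], [0, 0, 0], [1, 0, 0], [1.5, 0, 0], [0, 0, -3], [0, 0, -3], [0, 0, -3], [0, 0, -2], [0, 0, 0]], gripper=[0, 0, 0, 0, 0, 0, 0, 0, 0, 0, 0])

```text
time_s: 11.35
tool_pos: [0.5594, 0.1089, 0.2738]
tool_rot: [179.8, 0.3, 144.9]
force: [-0.5, 0.2, 0.4]
grip_width: 0.0002
grasp_force: 0.0
```

```bash
python3 st.py
python3 - <<'E'
from h import *
from fit import pts
a=cam('scene');q=np.load('q.npy');q[4]=1.12
for sp in(.4,.45,.5):
    q[3]=sp;print(sp,np.round((proj(a,pts(q))-[265,205])*8+3.5,0).tolist())
cv2.imwrite('pics/p4.png',cv2.resize(a['pixels'][205:280,265:340,::-1],(600,600),interpolation=2))
E
```

```text
11.35 rot [179.8    0.29 144.89] qpos [ 26.1  11.6 -45.5  90.6   8.5  81.   34.8] grip 0.00023469666950663256
tip in disp mm [-32.2 115.3 259.8] F disp [-0.54 -0.12  0.38]
0.4 [[99.0, 52.0], [406.0, 178.0], [536.0, 228.0], [420.0, 494.0], [282.0, 466.0]]
0.45 [[99.0, 52.0], [399.0, 184.0], [535.0, 220.0], [426.0, 488.0], [283.0, 473.0]]
0.5 [[99.0, 52.0], [393.0, 191.0], [535.0, 213.0], [432.0, 482.0], [284.0, 481.0]]
```

View pics/p4.png

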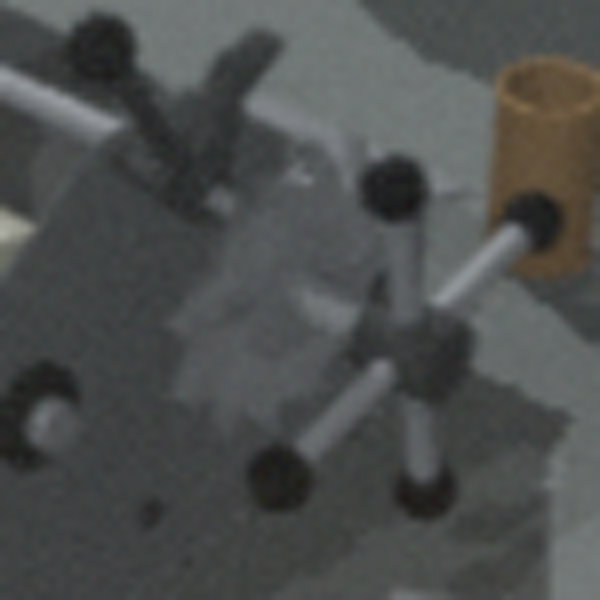

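The balls are at (394,188), (533,221), (426,490) and (280,479), so the spool is at about 0.465. Now I'll go behind the tipped pawl ball and push it back.

>>> drive_tool(angular=[[0, 0, 0], [0, 0, 0], [0, 0, 0], [0, 0, 0], [0, 0, 0], [0, 0, 0], [0, 0, 0], [0, 0, 0], [0, 0, 0], [0, 0, 0]], delta_pos=[[-2.6, -0.9, 0], [-2.6, -0.9, 0], [-2.6, -0.9, 0], [-2.6, -0.9, 0], [-2.6, -0.8, 0], [-2.6, -0.8, 0], [0, 0, 0], [0, 0, 3], [0, 0, 2.7], [0, 0, 0]], gripper=[0, 0, 0, 0, 0, 0, 0, 0, 0, 0])

```text
time_s: 12.4
tool_pos: [0.6527, -0.0243, 0.2081]
tool_rot: [-179.7, -0.5, 144.9]
force: [-0.2, 0.3, -1.0]
grip_width: 0.0007
grasp_force: 0.0
```

```bash
python3 st.py
```

```text
12.4 rot [-179.71   -0.46  144.91] qpos [ 29.5  24.7 -39.7  83.2  15.7  78.3  43.9] grip 0.0007291148180385196
tip in disp mm [120.6  60.1 194.1] F disp [-0.32  0.13 -0.95]
```

>>> drive_tool(angular=[[0, 0, 0], [0, 0, 0], [0, 0, 0], [0, 0, 0], [0, 0, 0], [0, 0, 0], [0, 0, 0], [0, 0, 0], [0, 0, 0], [0, 0, 0], [0, 0, 0], [0, 0, 0], [0, 0, 0]], delta_pos=[[0.6, 0.2, -0.3], [0.6, 0, 0], [0.6, 0, 0], [0.6, 0, 0], [0.6, 0, 0], [0.6, 0, 0], [0.6, 0, 0], [0.6, 0, 0], [0.6, 0, 0], [0, 0, 0], [0, 0, 0], [0, 0, 0], [0, 0, 0]], gripper=[0, 0, 0, 0, 0, 0, 0, 0, 0, 0, 0, 0, 0])

```text
time_s: 13.7
tool_pos: [0.6135, 0.0074, 0.2164]
tool_rot: [-180.0, -0.0, 144.8]
force: [1.0, 0.2, -0.1]
grip_width: 0.0006
grasp_force: 0.0
```

>>> drive_tool(angular=[[0, 0, 0], [0, 0, 0], [0, 0, 0], [0, 0, 0], [0, 0, 0], [0, 0, 0], [0, 0, 0], [0, 0, 0]], delta_pos=[[-1, 0, 0], [-1.5, 0, 0], [0, 0, -3], [0, 0, -3], [0, 0, -3], [0, 0, -3], [0, 0, 0], [0, 0, 0]], gripper=[0, 0, 0, 0, 0, 0, 0, 0])

```text
time_s: 14.5
tool_pos: [0.6345, -0.0071, 0.3368]
tool_rot: [180.0, 0.1, 144.8]
force: [-0.1, -0.2, -0.3]
grip_width: 0.0007
grasp_force: 0.0
```

```bash
python3 st.py
python3 - <<'E'
from h import *
from fit import pts
a=cam('scene');q=np.load('q.npy')
for sp,pw in((.4,-.03),(.45,.03),(.5,.108)):
    q[3]=sp;q[4]=pw;print(sp,pw,np.round((proj(a,pts(q))-[250,180])*6+2.5,0).tolist())
cv2.imwrite('pics/p5.png',cv2.resize(a['pixels'][180:280,250:350,::-1],(600,600),interpolation=2))
E
```

```text
14.5 rot [1.7996e+02 6.0000e-02 1.4480e+02] qpos [ 29.3  19.3 -41.5  74.9  12.7  90.3  44.4] grip 0.0007126615890923586
tip in disp mm [ 95.9  63.7 322.8] F disp [ 0.07 -0.2  -0.26]
0.4 -0.03 [[311.0, 99.0], [394.0, 283.0], [492.0, 321.0], [405.0, 521.0], [301.0, 499.0]]
0.45 0.03 [[304.0, 97.0], [389.0, 288.0], [491.0, 315.0], [409.0, 516.0], [302.0, 505.0]]
0.5 0.108 [[296.0, 96.0], [384.0, 293.0], [491.0, 309.0], [414.0, 511.0], [303.0, 510.0]]
```

View pics/p5.png

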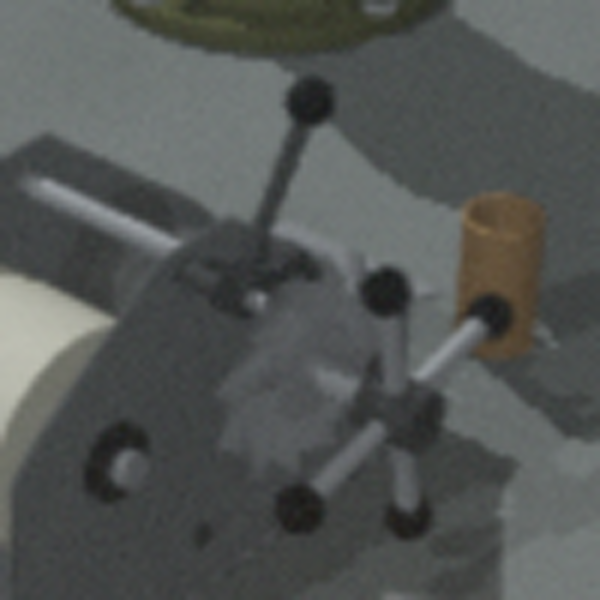

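The pawl ball is at (310,101), which matches a fully seated pawl (about -0.03). The wheel is still at about 0.46–0.47 and the arm is clear, so I'm handing in.

```bash
python3 -c "
from cell import env
print(env.sign_off())"
```

```text
the job is handed in; nothing more can be done
None
```

I tipped the pawl over, pushed the hand wheel back one notch (spool at about 0.47 rad by the camera), dropped the pawl fully back into the teeth, and handed the job in with the arm clear. The sign-off returned no verdict.

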